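# Hand a roll-on set and cartons over to the nurse

### The job

Get the nurse's order ready to hand over: stack the middle-sized medicine carton squarely on the largest one where it stands, then the smallest squarely on top of that. Then lift the steel carrier tray by its handle, carry it without letting the loose roller ball or the screw cap leave their pockets and without touching the ball, and finish holding the tray out level and still, about 10 cm above the middle of the ribbed rubber mat, gripped and not set down. Do not shift the largest carton or disturb the other things on the shelf.

Things in the scene. Friction and masses are not known exactly. Their poses are not given: they have to be found in the camera images.
- carton_base: Largest closed medicine carton, pale paper board, 106 (its x) x 66 (its y) x 50 mm high (z), about 240 g, standing loose on the shelf: the foot of the column. It takes a random one of two regions, straight ahead or to the right, the mat has the other. Origin: centre of its underside.
- carton_mid: Middle-sized closed carton of the same board, 92 (x) x 58 (y) x 42 mm high (z), about 130 g, lying loose. Origin: centre of its underside. Gripped across its 58 mm width (y). It goes on the largest carton, long sides along long sides, either way round.
- carton_small: Smallest closed carton of the same board, 76 (x) x 48 (y) x 36 mm high (z), about 80 g, lying loose; it and the middle-sized carton may have swapped places. Origin: centre of its underside. Gripped across its 48 mm width (y). It goes on the middle-sized one, which is then the top of the column.
- tray: Stainless steel carrier tray, 176 (its x) x 106 (its y) mm over its raised edge, edge 18 mm high, deck 10 mm above its underside, about 320 g. A flat black grip bar stands across its middle on two thin upright rods (at y = +-37 mm), top of the bar 114 mm above the underside. Two round pockets 2.5 mm deep are sunk in the deck: the ball's at its +x end, the cap's at its -x end. Origin: centre of its underside; z is up when level.
- tray_grip (a point): Centre of the tray's grip bar, 103 mm above the tray's underside. The bar is 14 mm thick (tray x), 86 mm long (tray y) and 22 mm high; the fingers close on it along tray x. Same axes as the tray.
- ball_pocket (a point): Middle of the mouth of the ball's pocket, 22 mm across, in the tray's deck, 50 mm from the tray's middle along its +x, 10 mm above its underside.
- ball_center (a point): Centre of the white plastic roller ball, 30 mm across, 14 g, loose in its pocket; it rests 12.5 mm above the mouth of the pocket, has about 3 mm of play, and rolls out if the tray tips some 25 degrees or is jerked.
- cap_pocket (a point): Middle of the mouth of the cap's pocket, 38 mm across, 50 mm from the tray's middle along its -x, 10 mm above its underside.
- cap: White screw cap of the roll-on bottle, 34 mm across, 22 mm high, 12 g, standing loose in its pocket. Origin: centre of its underside.
- mat: Hand-over mat: flat ribbed black rubber, 150 (its x) x 120 (its y) x 3 mm, fixed to the shelf. Origin: centre of its underside, at shelf height.
- pill_bottle: Bystander: blue plastic pill bottle with a white cap, 42 mm across, 76 mm high, loose, between the two regions of the mat and the largest carton. Origin: centre of its underside.
- rollon: Bystander: empty white roll-on bottle with an open neck, 39 mm across, 68 mm high, loose, ahead of the tray. Origin: centre of its underside. Beyond it to the left, out of the way, a green bench vise clamping a clear ampoule rack is fixed to the shelf, 200 mm high.
- amber_bottle: Bystander: amber glass bottle, 56 mm across, 125 mm high, loose, at the right. Origin: centre of its underside.
- mortar: Bystander: speckled stoneware mortar, 124 mm across, 78 mm high, its pestle leaning in it to about 130 mm height, beyond the tray at the left. Origin: centre of its underside.
- spatula: Bystander: steel pill counting spatula, 190 mm long, lying flat at the near right. Origin: in its middle.

How it is judged:
By the outcome, as a careful person would: the job done as asked, in the order asked, and still so for the second after the job is handed in, while the arm keeps its last pose, push and grip.
It also fails if it takes over 70 s, if anything falls off the work surface, if the arm or the gripper's body presses on something with over 40 N, if the wrist force passes 120 N, or if a joint passes its speed limit or range.

### The arm

A 6-joint arm with a two-finger parallel gripper is mounted at the origin on the work surface. World frame = base frame: x ahead of the robot, y to its left, z up, the work surface at z = 0. Lengths are in m, angles in rad, forces in N, time in s.
With the tool pointing down it reaches from about 0.375 to 0.9 m from the base axis. Payload 3.1 kg.
Tool frame: the origin (TCP) lies at the very end of the fingers, on their centre line; the grasp point (between the pads) lies 19 mm behind it; z points along the fingers, y is the line along which they close (so a half turn about z gives the same grasp; the last joint's range is limited). The gripper opens to 85 mm and grips with 20 to 120 N. Pads are 22 mm wide; open, the fingers measure 114 mm over their backs; the gripper's body (76 mm by 85 mm) begins 54 mm behind the grasp point. The pads swing forward as they close: fully open they stand 13 mm farther back than shut.
Start: joints at [-1.325, 0.527, 1.433, -0, 1.181, -0.178], TCP at [0.257, -0.57, 0.231] pointing down, gripper open.
Joint ranges: [-3.08, 3.08], [-0.75, 2.2], [0.22, 2.44], [-1.43, 4.57], [0, 2.65], [-2.85, 2.85]. Speed limits (rad/s): [2.79, 2.79, 3.14, 3.14, 3.14, 3.14].

### API

Orientations are given as a unit quaternion [x, y, z, w].
In Python, from station import manip gives the robot as it stands.
- The arm moves only by the shell command python3 -m handwheel 'ROWS' [FORCE]. ROWS is JSON, a list of rows, each a list of 7 numbers: the shift along the world's x, y, z in mm, then the turn, a rotation vector about the world's x, y, z in degrees, then the opening, from 0 (shut) to 1 (fully open). A call has exactly 10 rows; each row shifts and turns the commanded pose from where the row before left it; what a row does not reach is not made up. A row lasts 1/8 s, in which the tool goes at most 62.5 mm and 10.7 degrees, less where a joint would pass 70% of its speed; a pose out of reach is approached as far as the arm can. A call is refused whole if a number of a shift passes 62.5 or a number of a turn 10.7, either way. A call with a gripper value outside its range is refused whole. The fingers move at their own pace and stop on an object; FORCE is the grip in N (left out, the last holds). Time passes only in rows, so rows that do not move let the fingers close, or fill a call up. It gives the time, the measured TCP pose, the force, the opening and the grip force at its end, in the units of the state.
- manip.sense(): the state, without advancing time (a new reading comes with each control period).
- manip.snapshot(name): name is "side" or "top"; returns the picture (480x640x3 uint8, red, green, blue); there is no depth.
- manip.get_calibration(name): a dict with "K" (3x3 intrinsics, pixels), "rvec" (rotation vector, rad) and "tvec" (3), from world to camera coordinates, as OpenCV has them. Camera axes: x right, y down, z forward; pixel columns grow to the right and rows downward; lengths in m; the calibration is good to about 2 mm. A picture is of the moment at which its call begins. get_calibration takes no time and is no camera call.
- manip.sign_off(): hands the job in; it is judged then, once.
The state is a dict: "t": time; "q": joint angles; "qd": joint speeds; "tau": joint torques, N m; "tcp_pos": TCP position; "tool_rot": TCP orientation; "force": force on the tool from outside, world axes, zero at the start; "ft_torque": the same for the moment, N m; "finger_gap": opening from 0.0 (shut) to 1.0 (fully open); "gripper_force": force on a finger pad.
Only numpy, scipy, OpenCV 4.12 (cv2) and the standard library are available. Lean on these libraries where they do the work, as an engineer would, in place of code of your own. Each camera call takes 0.05 s, during which the arm holds its last target. There are 200 camera calls.

## Working session

There is one attempt and no reset: what is moved stays moved. The work goes in short steps, Python scripts to look and compute and a shell command to move; the robot and the scene stay as the last step left them, time stands still between calls to the robot, and variables do not carry over. Pictures are saved under pics/ and viewed, at most 12 in all, crops included, and the job is handed in when it is done.

```bash
mkdir -p pics; ls; python3 - <<'E'
from station import manip
import cv2,numpy as np
for n in("top","side"):
    im=manip.snapshot(n); cv2.imwrite(f"pics/{n}0.png",im[:,:,::-1]); c=manip.get_calibration(n)
    R=cv2.Rodrigues(np.array(c["rvec"]))[0]; print(n,np.round(c["K"],1).tolist(),(-R.T@np.array(c["tvec"]).ravel()).round(3),R.round(3).tolist())
s=manip.sense();print(s["tcp_pos"],s["tool_rot"],s["t"],s["finger_gap"])
E
```

```text
pics
top [[582.7, 0.0, 305.8], [0.0, 582.7, 235.9], [0.0, 0.0, 1.0]] [0.329 0.043 1.488] [[-0.01, -1.0, 0.016], [-0.99, 0.007, -0.138], [0.138, -0.018, -0.99]]
side [[536.6, 0.0, 316.6], [0.0, 536.6, 242.8], [0.0, 0.0, 1.0]] [-0.325  0.846  0.884] [[-0.688, -0.725, 0.008], [-0.406, 0.376, -0.833], [0.601, -0.577, -0.553]]
[ 0.25688412 -0.56904981  0.23042881] [ 9.77635898e-01  2.10302375e-01 -2.22101214e-05 -9.80085044e-04] 0.1 0.9945263659880101
```

View pics/top0.png

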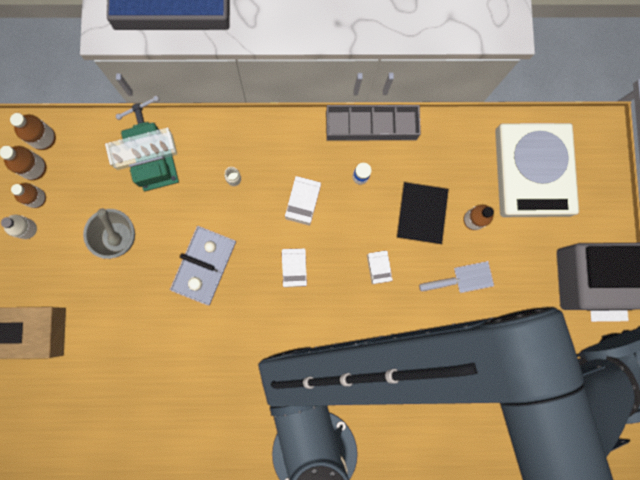

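View pics/side0.png

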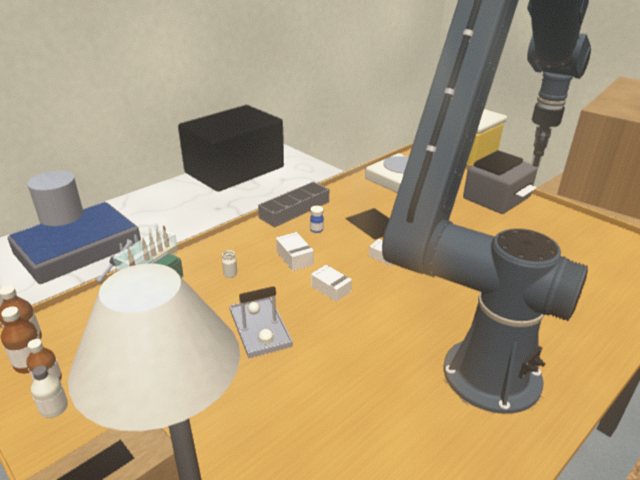

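Top view: base carton at (303,200), cartons at (294,267) and (380,267), mat at (423,213), and tray at (204,265) with its bar at (198,262). Next I'll segment the outlines and enlarge the area.

```bash
cat > h.py <<'E'
from station import manip
import cv2,numpy as np
def cal(n):
    c=manip.get_calibration(n); R=cv2.Rodrigues(np.array(c["rvec"]))[0]; return np.array(c["K"]),R,np.array(c["tvec"]).ravel()
def ray(n,uv,z):
    K,R,t=cal(n); o=-R.T@t; d=R.T@np.linalg.inv(K)@np.array([uv[0],uv[1],1.]); return o+d*(z-o[2])/d[2]
def proj(n,P):
    K,R,t=cal(n); p=K@(R@np.asarray(P)+t); return p[:2]/p[2]
def tri(uvt,uvs):
    A=[];b=[]
    for n,uv in(("top",uvt),("side",uvs)):
        K,R,t=cal(n); M=K@np.c_[R,t]
        for i in(0,1): r=uv[i]*M[2]-M[i]; A.append(r[:3]); b.append(-r[3])
    return np.linalg.lstsq(np.array(A),np.array(b),rcond=None)[0]
E
python3 - <<'E'
from h import *
im=cv2.imread("pics/top0.png")
c=im[150:310,160:460]; cv2.imwrite("pics/crop1.png",cv2.resize(c[:, :160],None,fx=5,fy=5,interpolation=cv2.INTER_CUBIC)[:600*1][:,:]) if 0 else None
a=im[165:295,165:325]; cv2.imwrite("pics/crop1.png",cv2.resize(a,(736,598),interpolation=cv2.INTER_CUBIC))
hsv=cv2.cvtColor(im,cv2.COLOR_BGR2HSV)
m=((hsv[...,1]<60)&(hsv[...,2]>110)).astype(np.uint8)
for nm,mk in(("white",m),("dark",(hsv[...,2]<50).astype(np.uint8))):
  mk[:,:160]=0; mk[:150]=0; mk[310:]=0; mk[:,470:]=0
  for c in cv2.findContours(mk,cv2.RETR_EXTERNAL,cv2.CHAIN_APPROX_NONE)[0]:
    if cv2.contourArea(c)<40: continue
    r=cv2.minAreaRect(c); print(nm,cv2.contourArea(c),np.round(r[0],1),np.round(r[1],1),round(r[2],1),cv2.boxPoints(r).round(1).tolist())
    for z in(0,.003,.036,.042,.05): print("   z",z,[ray("top",p,z)[:2].round(3).tolist() for p in cv2.boxPoints(r)])
E
```

```text
white 532.5 [444.5 278.5] [27. 49.] 90.0 [[420.0, 265.0], [469.0, 265.0], [469.0, 292.0], [420.0, 292.0]]
   z 0 [[0.458, -0.276], [0.457, -0.403], [0.388, -0.4], [0.389, -0.274]]
   z 0.003 [[0.458, -0.276], [0.457, -0.402], [0.388, -0.399], [0.389, -0.273]]
   z 0.036 [[0.455, -0.269], [0.454, -0.392], [0.386, -0.389], [0.388, -0.266]]
   z 0.042 [[0.454, -0.267], [0.453, -0.39], [0.386, -0.387], [0.387, -0.265]]
   z 0.05 [[0.454, -0.266], [0.453, -0.388], [0.386, -0.385], [0.387, -0.263]]
white 579.0 [379.4 266.8] [30.9 20.5] 80.5 [[366.70001220703125, 253.1999969482422], [387.0, 249.8000030517578], [392.1000061035156, 280.29998779296875], [371.79998779296875, 283.70001220703125]]
   z 0 [[0.49, -0.14], [0.498, -0.192], [0.419, -0.203], [0.411, -0.151]]
   z 0.003 [[0.489, -0.14], [0.498, -0.192], [0.419, -0.203], [0.411, -0.151]]
   z 0.036 [[0.486, -0.135], [0.494, -0.187], [0.417, -0.197], [0.409, -0.146]]
   z 0.042 [[0.485, -0.135], [0.493, -0.186], [0.417, -0.196], [0.409, -0.146]]
   z 0.05 [[0.484, -0.134], [0.492, -0.185], [0.416, -0.195], [0.408, -0.144]]
white 827.0 [2
[... 4069 characters left out ...]
], [0.488, 0.327], [0.455, 0.246], [0.447, 0.249]]
   z 0.05 [[0.479, 0.328], [0.487, 0.325], [0.454, 0.245], [0.446, 0.248]]
dark 2236.0 [422.6 212.7] [43.6 54.6] 7.4 [[397.3999938964844, 237.0], [404.5, 182.8000030517578], [447.70001220703125, 188.39999389648438], [440.70001220703125, 242.60000610351562]]
   z 0 [[0.531, -0.22], [0.674, -0.243], [0.659, -0.357], [0.516, -0.332]]
   z 0.003 [[0.531, -0.22], [0.674, -0.243], [0.658, -0.356], [0.515, -0.331]]
   z 0.036 [[0.526, -0.214], [0.666, -0.237], [0.651, -0.347], [0.511, -0.323]]
   z 0.042 [[0.526, -0.213], [0.665, -0.235], [0.649, -0.345], [0.51, -0.322]]
   z 0.05 [[0.524, -0.212], [0.663, -0.234], [0.647, -0.343], [0.509, -0.319]]
```

View pics/crop1.png

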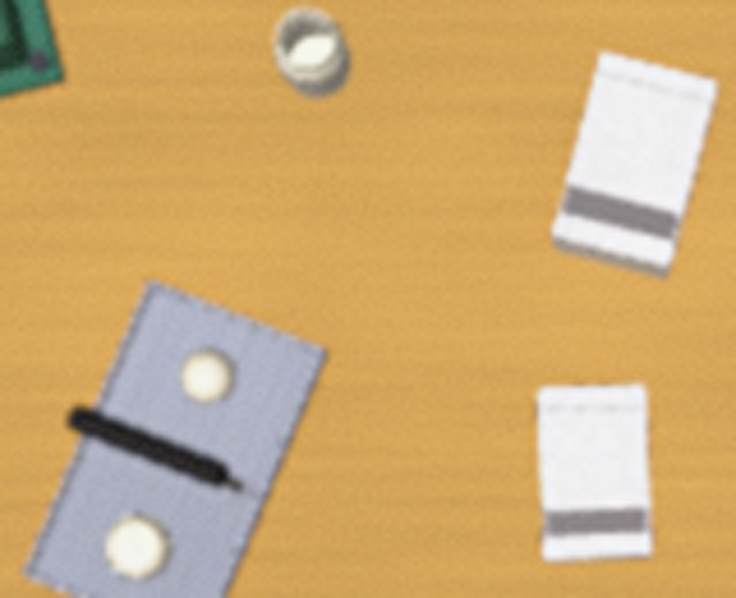

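The crop shows the mid carton (crop ~(595,470)), the base carton (635,160), and the tray with the ball at (207,377) and the cap at (135,547), so tray +x points away from the robot.

Estimates:

| Item | Position (x, y) m | Yaw |
|---|---|---|
| Base carton | (.623, .024) | -15.3° |
| Mid carton | (.452, .047) | +2.4° |
| Small carton | (.452, -.168) | +7.7° |
| Mat | (.594, -.288) | -9.5° |
| Tray | about (.463, .281) | -21.6° |

Sizes match the given ones. Starting with the mid carton.

```bash
python3 -m handwheel '[[17,55,0,0,0,-2.2,1],[17,55,0,0,0,-2.2,1],[17,55,0,0,0,-2.2,1],[17,55,0,0,0,-2.2,1],[17,55,0,0,0,-2.2,1],[17,55,0,0,0,-2.2,1],[17,55,0,0,0,-2.2,1],[17,55,0,0,0,-2.2,1],[17,55,0,0,0,-2.2,1],[17,55,0,0,0,-2.2,1]]' 30
```

```text
t: 1.35
tcp_pos: [0.4273, -0.0179, 0.2313]
tool_rot: [1.0, 0.019, 0.0, 0.0]
force: [1.3, -0.4, 0.6]
finger_gap: 0.999
gripper_force: 0.0
```

```bash
python3 -m handwheel '[[12,32,0,0,0,0,1],[13,33,0,0,0,0,1],[0,0,-40,0,0,0,1],[0,0,-50,0,0,0,1],[0,0,-50,0,0,0,1],[0,0,-40,0,0,0,1],[0,0,-25,0,0,0,1],[0,0,-18,0,0,0,1],[0,0,0,0,0,0,0.6],[0,0,0,0,0,0,0.5]]' 30; python3 -m handwheel '[[0,0,0,0,0,0,0.3],[0,0,0,0,0,0,0.3],[0,0,0,0,0,0,0.3],[0,0,0,0,0,0,0.3],[0,0,0,0,0,0,0.3],[0,0,0,0,0,0,0.3],[0,0,15,0,0,0,0.3],[0,0,30,0,0,0,0.3],[0,0,40,0,0,0,0.3],[0,0,50,0,0,0,0.3]]' 30; python3 - <<'E'
from h import *
for n in("top","side"): cv2.imwrite(f"pics/{n}1.png",manip.snapshot(n)[:,:,::-1])
a=cv2.imread("pics/side1.png")[180:380,220:460]; b=cv2.imread("pics/top1.png")[150:300,220:400]
cv2.imwrite("pics/c2.png",np.hstack([cv2.resize(a,(400,333)),cv2.resize(b,(400,333))]))
E
```

```text
t: 2.6
tcp_pos: [0.4522, 0.0454, 0.0087]
tool_rot: [1.0, 0.02, 0.0, -0.0]
force: [0.6, 0.5, -0.8]
finger_gap: 0.671
gripper_force: 34.1
t: 3.85
tcp_pos: [0.451, 0.0454, 0.1447]
tool_rot: [1.0, 0.02, -0.001, -0.0]
force: [1.2, 0.3, -1.9]
finger_gap: 0.673
gripper_force: 34.2
```

View pics/c2.png

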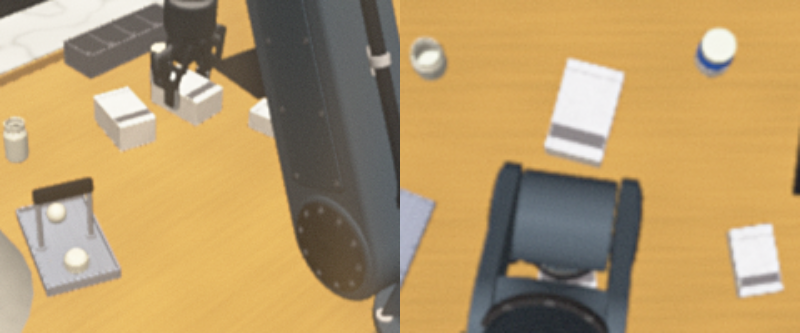

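Side crop: the mid carton is held clear at (195,95) and the base carton is undisturbed. Now carrying it over.

```bash
python3 -m handwheel '[[20,-2,0,0,0,-2,0.3],[38,-5,0,0,0,-4,0.3],[38,-5,0,0,0,-4,0.3],[38,-5,0,0,0,-4,0.3],[28,-4,0,0,0,-3.7,0.3],[10,0,0,0,0,0,0.3],[0,0,-20,0,0,0,0.3],[0,0,-20,0,0,0,0.3],[0,0,-20,0,0,0,0.3],[0,0,0,0,0,0,0.3]]' 30
python3 - <<'E'
from h import *
for n in("top","side"): cv2.imwrite(f"pics/{n}2.png",manip.snapshot(n)[:,:,::-1])
a=cv2.imread("pics/side2.png")[200:290,240:360]
cv2.imwrite("pics/c3.png",cv2.resize(a,(800,600),interpolation=cv2.INTER_CUBIC))
E
```

```text
t: 5.2
tcp_pos: [0.6209, 0.0249, 0.0814]
tool_rot: [0.991, -0.134, -0.003, -0.0]
force: [-0.1, -0.4, -0.6]
finger_gap: 0.676
gripper_force: 34.2
```

View pics/c3.png

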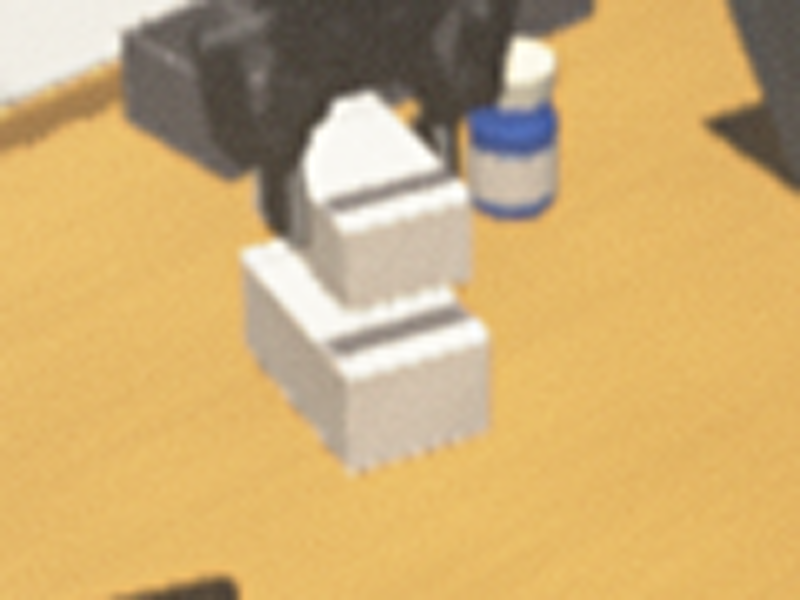

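The mid carton is above the base, with its near-face corners at crop (342,225) and (470,185); the base's are at (345,375) and (490,325). Converting those to positions.

```bash
python3 - <<'E'
from h import *
f=lambda x,y,z:ray("side",(240+x/6.667-.4,200+y/6.667-.4),z)[:2]
for nm,L,R,z,h in(("base",(345,375),(490,325),.05,.053),("baseBot",(355,472),(490,430),0,.053),("mid",(342,225),(470,185),.1147,.046),("midBot",(352,305),(470,282),.0727,.046)):
    l,r=f(*L,z),f(*R,z); d=l-r; u=np.array([d[1],-d[0]])/np.hypot(*d); print(nm,l.round(4),r.round(4),np.hypot(*d).round(4),"yaw",np.degrees(np.arctan2(u[1],u[0])).round(1),"cen",((l+r)/2+u*h).round(4))
E
```

```text
base [0.5816 0.07  ] [0.568  0.0019] 0.0694 yaw -11.4 cen [0.6268 0.0255]
baseBot [0.5804 0.0667] [0.564  0.0053] 0.0635 yaw -15.0 cen [0.6234 0.0223]
mid [0.5907 0.0621] [0.5781 0.004 ] 0.0594 yaw -12.2 cen [0.6293 0.0233]
midBot [0.5924 0.0562] [0.5722 0.0094] 0.051 yaw -23.3 cen [0.6245 0.0146]
```

Mid and base agree within about 2 mm, so I'll lower straight down and release.

```bash
python3 -m handwheel '[[0,0,-12,0,0,0,0.3],[0,0,-8,0,0,0,0.3],[0,0,-2,0,0,0,0.3],[0,0,0,0,0,0,0.3],[0,0,0,0,0,0,0.72],[0,0,0,0,0,0,0.8],[0,0,0,0,0,0,0.95],[0,0,0,0,0,0,0.95],[0,0,10,0,0,0,0.95],[0,0,30,0,0,0,0.95]]' 30; python3 -m handwheel '[[0,0,50,0,0,0,1],[0,0,40,0,0,0,1],[-20,-20,10,0,0,2.3,1],[-30,-40,0,0,0,4,1],[-30,-50,0,0,0,4,1],[-30,-50,0,0,0,4,1],[-30,-20,0,0,0,4,1],[-20,-10,0,0,0,4,1],[-10,-4,0,0,0,0.7,1],[0,0,0,0,0,0,1]]' 
python3 - <<'E'
from h import *
cv2.imwrite("pics/top3.png",manip.snapshot("top")[:,:,::-1]);cv2.imwrite("pics/side3.png",manip.snapshot("side")[:,:,::-1])
b=cv2.imread("pics/side3.png")[200:290,240:360]; a=cv2.imread("pics/top3.png")[160:310,260:400]
cv2.imwrite("pics/c4.png",np.hstack([cv2.resize(a,(400,430),interpolation=2),cv2.resize(b,(400,430),interpolation=2)]))
E
```

```text
t: 6.55
tcp_pos: [0.6228, 0.0244, 0.1007]
tool_rot: [0.991, -0.134, -0.002, -0.0]
force: [1.0, -0.4, 1.5]
finger_gap: 0.948
gripper_force: 0.0
t: 7.8
tcp_pos: [0.454, -0.1697, 0.2018]
tool_rot: [0.998, 0.065, 0.0, 0.0]
force: [0.2, 0.0, -0.7]
finger_gap: 1.003
gripper_force: 0.0
```

View pics/c4.png

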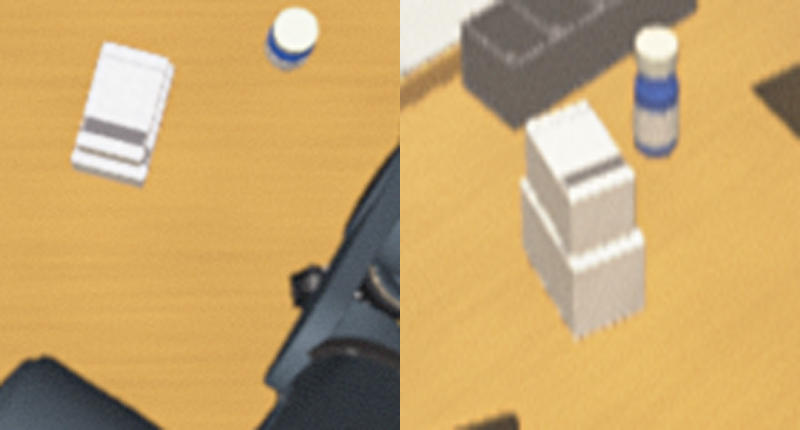

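Side crop: mid carton stacked on the base. Measuring the offset numerically from the corners I can see: mid top far-left (104,43), far-right (173,65), near edge (80,150)–(147,163).

```bash
python3 - <<'E'
from h import *
im=cv2.imread("pics/top3.png"); hsv=cv2.cvtColor(im,cv2.COLOR_BGR2HSV)
# outline of whole column, subpixel via upscaling
roi=cv2.resize(hsv[165:230,275:335],None,fx=8,fy=8,interpolation=cv2.INTER_CUBIC)
m=(roi[...,1]<75).astype(np.uint8)
c=max(cv2.findContours(m,0,1)[0],key=cv2.contourArea)
h=cv2.convexHull(c); ap=cv2.approxPolyDP(h,6,True)[:,0]/8.+[275-.44,165-.44]
print(ap.round(1).tolist())
a=np.array([.9646,-.2639]);b=np.array([.2639,.9646]);o=np.array([.623,.0242])
def pr(nm,c0,l,w,z):
    for sx in(1,-1):
        for sy in(1,-1):
            P=np.r_[c0+sx*l*a+sy*w*b,z]; print(nm,sx,sy,proj("top",P).round(1),proj("side",P).round(1))
pr("base",o,.053,.033,.05); pr("mid",o,.046,.029,.092)
f=lambda x,y:(260+x/2.857-.4,160+y/2.867-.4)
g=lambda x,y:(240+(x-400)/3.333-.4,200+y/4.778-.4)
print("top obs FL,FR,NL,NR",[np.round(f(*p),1).tolist() for p in((104,43),(173,65),(80,150),(147,163))])
print("side obs mid NL,NR,FL base NL,NR",[np.round(g(*p),1).tolist() for p in((572,193),(634,166),(527,123),(576,265),(643,235))])
E
```

```text
[[296.3, 174.2], [317.4, 179.4], [320.6, 183.3], [311.3, 219.6], [308.8, 224.4], [286.6, 218.8], [284.4, 215.6], [293.4, 181.3]]
base 1 1 [295.4 175.7] [275.3 237.1]
base 1 -1 [320.7 182.2] [296.  231.4]
base -1 1 [284.5 215.6] [291.6 256. ]
base -1 -1 [310.  222.3] [313.1 249.7]
mid 1 1 [296.2 174.7] [277.1 225.4]
mid 1 -1 [319.1 180.6] [295.7 220.5]
mid -1 1 [286.5 210.3] [291.5 241.4]
mid -1 -1 [309.6 216.3] [310.7 236. ]
top obs FL,FR,NL,NR [[296.0, 174.6], [320.2, 182.3], [287.6, 211.9], [311.1, 216.5]]
side obs mid NL,NR,FL base NL,NR [[291.2, 240.0], [309.8, 234.3], [277.7, 225.3], [292.4, 255.1], [312.5, 248.8]]
```

Placement matches the prediction within 1 px, so the mid carton is square. Next, the small carton.

```bash
python3 -m handwheel '[[-2,1,-30,0,0,0,1],[0,0,-50,0,0,0,1],[0,0,-50,0,0,0,1],[0,0,-40,0,0,0,1],[0,0,-25,0,0,0,1],[0,0,0,0,0,0,0.7],[0,0,0,0,0,0,0.4],[0,0,0,0,0,0,0.2],[0,0,0,0,0,0,0.2],[0,0,0,0,0,0,0.2]]' 30; python3 -m handwheel '[[0,0,15,0,0,0,0.2],[0,0,45,0,0,0,0.2],[0,0,50,0,0,0,0.2],[0,0,50,0,0,0,0.2],[20,20,10,0,0,-2,0.2],[30,40,0,0,0,-5,0.2],[40,45,0,0,0,-5,0.2],[40,45,0,0,0,-5,0.2],[30,30,0,0,0,-5,0.2],[10,12,0,0,0,-0.8,0.2]]' 30
```

```text
t: 9.15
tcp_pos: [0.4526, -0.169, 0.0072]
tool_rot: [0.998, 0.066, 0.001, 0.001]
force: [0.2, 1.1, 5.6]
finger_gap: 0.56
gripper_force: 32.6
t: 10.4
tcp_pos: [0.623, 0.0253, 0.1769]
tool_rot: [0.991, -0.131, 0.001, -0.0]
force: [-1.1, -0.6, -0.3]
finger_gap: 0.556
gripper_force: 32.0
```

```bash
python3 -m handwheel '[[0,0,-20,0,0,0,0.2],[0,0,-20,0,0,0,0.2],[0,-1,-17,0,0,0,0.2],[0,0,0,0,0,0,0.2],[0,0,0,0,0,0,0.2],[0,0,0,0,0,0,0.2],[0,0,0,0,0,0,0.2],[0,0,0,0,0,0,0.2],[0,0,0,0,0,0,0.2],[0,0,0,0,0,0,0.2]]' 30
python3 - <<'E'
from h import *
cv2.imwrite("pics/side4.png",manip.snapshot("side")[:,:,::-1])
a=cv2.imread("pics/side4.png")[200:275,260:360]
cv2.imwrite("pics/c5.png",cv2.resize(a,(800,600),interpolation=2))
a=np.array([.9646,-.2639]);b=np.array([.2639,.9646]);o=np.array([.623,.0242])
z=manip.sense()["tcp_pos"][2]-.0072+.036
for zz in(z,z-.036):
  for s in(1,-1): print(((proj("side",np.r_[o-.038*a+s*.024*b,zz])-[260,200]+.5)*8-.5).round(0))
E
```

```text
t: 11.65
tcp_pos: [0.622, 0.0224, 0.1193]
tool_rot: [0.991, -0.132, -0.0, 0.0]
force: [0.1, -0.1, -0.0]
finger_gap: 0.555
gripper_force: 32.0
[256. 177.]
[385. 143.]
[258. 269.]
[385. 234.]
```

View pics/c5.png

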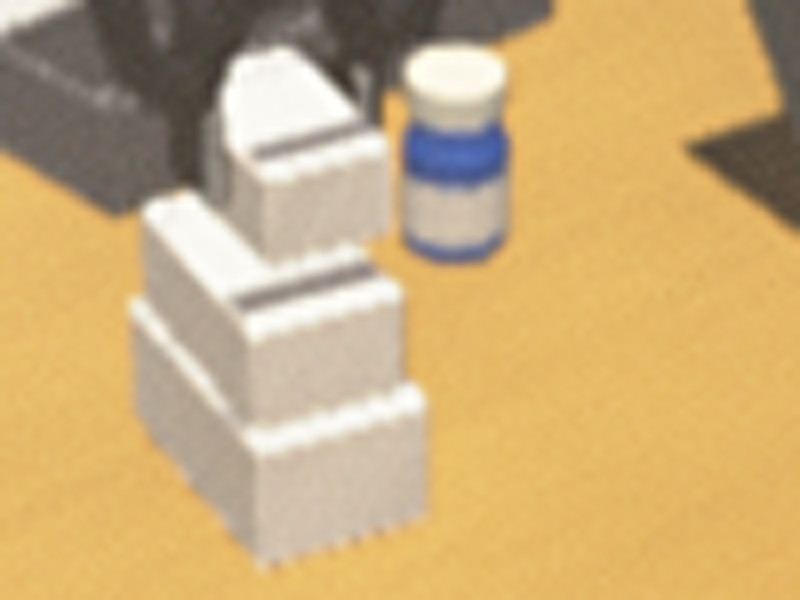

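Small carton is held above the mid one. Its near-face corners at (265,178) and (388,138) sit about 6 px right of prediction, so I'll shift (+1,+2) mm, lower, and release.

```bash
python3 -m handwheel '[[1,2,-8,0,0,0,0.2],[0,0,-8,0,0,0,0.2],[0,0,-4,0,0,0,0.2],[0,0,0,0,0,0,0.2],[0,0,0,0,0,0,0.6],[0,0,0,0,0,0,0.7],[0,0,0,0,0,0,0.85],[0,0,0,0,0,0,0.85],[0,0,10,0,0,0,0.85],[0,0,40,0,0,0,0.85]]' 30; python3 -m handwheel '[[0,0,50,0,0,0,1],[0,0,50,0,0,0,1],[-20,20,10,0,0,0,1],[-30,50,0,0,0,0,1],[-30,50,0,0,0,0,1],[-30,50,0,0,0,0,1],[-20,40,0,0,0,0,1],[-10,20,0,0,0,0,1],[0,0,0,0,0,0,1],[0,0,0,0,0,0,1]]' 
python3 - <<'E'
from h import *
for n in("top","side"): cv2.imwrite(f"pics/{n}5.png",manip.snapshot(n)[:,:,::-1])
b=cv2.imread("pics/side5.png")[205:275,260:330]; a=cv2.imread("pics/top5.png")[165:235,270:340]
cv2.imwrite("pics/c6.png",np.hstack([cv2.resize(a,(400,400),interpolation=2),cv2.resize(b,(400,400),interpolation=2)]))
# tray grip from first pictures: bar top (z .114) in the top view
im=cv2.imread("pics/top0.png"); v=cv2.cvtColor(im,cv2.COLOR_BGR2HSV)[...,2]; m=(v<90).astype(np.uint8); m[:,:165]=0;m[:,225:]=0;m[:240]=0;m[285:]=0
c=max(cv2.findContours(m,0,1)[0],key=cv2.contourArea); r=cv2.minAreaRect(c); print(r, [ray("top",p,.114)[:2].round(4).tolist() for p in [r[0],*cv2.boxPoints(r)]])
gr=cv2.minAreaRect(np.float32([[169.2,289.6],[196.6,224.3],[235.8,240.7],[208.4,306]])); print("rim",ray("top",gr[0],.015).round(4))
im=cv2.imread("pics/side0.png"); v=cv2.cvtColor(im,cv2.COLOR_BGR2HSV)[...,2]; m=(v<75).astype(np.uint8); m[:,:230]=0;m[:,285:]=0;m[:280]=0;m[310:]=0
c=max(cv2.findContours(m,0,1)[0],key=cv2.contourArea); r2=cv2.minAreaRect(c); print(r2, "tri",tri(r[0],r2[0]).round(4))
E
```

```text
t: 12.95
tcp_pos: [0.6212, 0.0245, 0.148]
tool_rot: [0.991, -0.132, -0.003, -0.0]
force: [0.2, 0.0, 0.1]
finger_gap: 0.848
gripper_force: 0.0
t: 14.2
tcp_pos: [0.4826, 0.2539, 0.259]
tool_rot: [0.991, -0.132, -0.0, 0.0]
force: [0.8, 0.3, 0.1]
finger_gap: 0.999
gripper_force: 0.0
((197.28106689453125, 261.8254699707031), (36.384620666503906, 5.000000476837158), 22.619861602783203) [[0.4601, 0.2751], [0.4716, 0.3171], [0.4825, 0.3128], [0.4487, 0.2332], [0.4378, 0.2376]]
rim [0.461  0.2786 0.015 ]
((247.0, 300.0), (0.0, 0.0), 0.0) tri [0.4702 0.2877 0.0836]
```

View pics/c6.png

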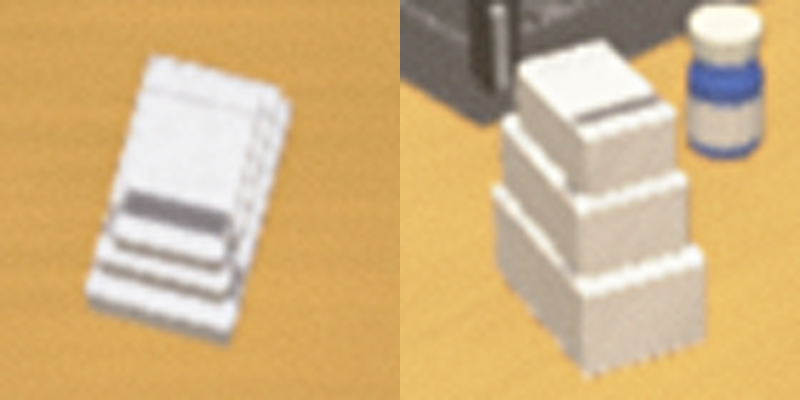

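The stack is standing and aligned in the crop. Checking the small carton's corners numerically, and fixing the side mask for the bar.

```bash
python3 - <<'E'
from h import *
a=np.array([.9646,-.2639]);b=np.array([.2639,.9646]);o=np.array([.623,.0242])
for z,l,w in((.128,.038,.024),(.092,.046,.029),(.05,.053,.033)):
  for sx in(1,-1):
    for s in(1,-1):
      P=np.r_[o+sx*l*a+s*w*b,z]; print(z,sx,s,((proj("top",P)-[270,165]+.5)*5.714-.5).round(),((proj("side",P)-[260,205]+.5)*5.714+[399.5,-.5]).round())
im=cv2.imread("pics/side0.png")[280:310,230:290]; v=cv2.cvtColor(im,cv2.COLOR_BGR2HSV)[...,2]
m=(v<75).astype(np.uint8)
for c in cv2.findContours(m,0,1)[0]:
  if len(c)>6:
    r=cv2.minAreaRect(c); uv=np.array(r[0])+[230,280]; print(uv,r[1],r[2],"tri",tri((197.3,261.8),uv).round(4))
for p in((.460,.2755,.103),(.461,.277,.103),(.461,.279,.103)): print(proj("side",p),proj("top",np.array(p)+[0,0,.011]))
E
```

```text
0.128 1 1 [159.  58.] [514.  61.]
0.128 1 -1 [270.  87.] [603.  38.]
0.128 -1 1 [112. 230.] [583. 135.]
0.128 -1 -1 [224. 260.] [675. 110.]
0.092 1 1 [152.  58.] [500. 119.]
0.092 1 -1 [283.  92.] [606.  91.]
0.092 -1 1 [ 97. 261.] [582. 211.]
0.092 -1 -1 [229. 296.] [692. 180.]
0.05 1 1 [148.  63.] [490. 186.]
0.05 1 -1 [292. 101.] [608. 153.]
0.05 -1 1 [ 85. 291.] [583. 294.]
0.05 -1 -1 [231. 330.] [706. 258.]
[258.59162278 294.06031591] [197.13008363 261.88820442]
[257.80623245 294.13988789] [196.49922519 261.4711348 ]
[257.1193846  294.51529326] [195.64907143 261.47808759]
```

```bash
python3 - <<'E'
from station import manip
import numpy as np
s=manip.sense(); print(np.degrees(s["q"]).round(1), s["tool_rot"])
E
```

```text
[ 15.9  22.2  91.6  -0.   66.2 121.2] [ 9.91110424e-01 -1.33041609e-01 -1.18863502e-04  2.08461989e-04]
```

```bash
python3 -m handwheel '[[-4,4,0,0,0,10.4,1],[-4,4,0,0,0,10.4,1],[-4,4,0,0,0,10.4,1],[-4,4,0,0,0,10.4,1],[-4,4,0,0,0,10.4,1],[-2,2,0,0,0,10.4,1],[0,0,0,0,0,10.4,1],[0,0,0,0,0,10.4,1],[0,0,0,0,0,0,1],[0,0,0,0,0,0,1]]' 40; python3 -m handwheel '[[0,0,-30,0,0,0,1],[0,0,-40,0,0,0,1],[0,0,-40,0,0,0,1],[0,0,-30,0,0,0,0.9],[0,0,-20,0,0,0,0.7],[0,0,-15,0,0,0,0.6],[0,0,0,0,0,0,0.5],[0,0,0,0,0,0,0.4],[0,0,0,0,0,0,0.35],[0,0,0,0,0,0,0.3]]' 40
python3 - <<'E'
from h import *
cv2.imwrite("pics/side6.png",manip.snapshot("side")[:,:,::-1])
a=cv2.imread("pics/side6.png")[240:360,200:320]
cv2.imwrite("pics/c7.png",cv2.resize(a,(600,600),interpolation=2))
E
```

```text
t: 15.55
tcp_pos: [0.4614, 0.2758, 0.2592]
tool_rot: [0.83, 0.558, -0.0, 0.0]
force: [0.0, -0.2, -0.2]
finger_gap: 0.995
gripper_force: 0.0
t: 16.8
tcp_pos: [0.4614, 0.2765, 0.085]
tool_rot: [0.829, 0.559, 0.001, 0.0]
force: [0.0, 0.0, 0.5]
finger_gap: 0.301
gripper_force: 0.0
```

View pics/c7.png

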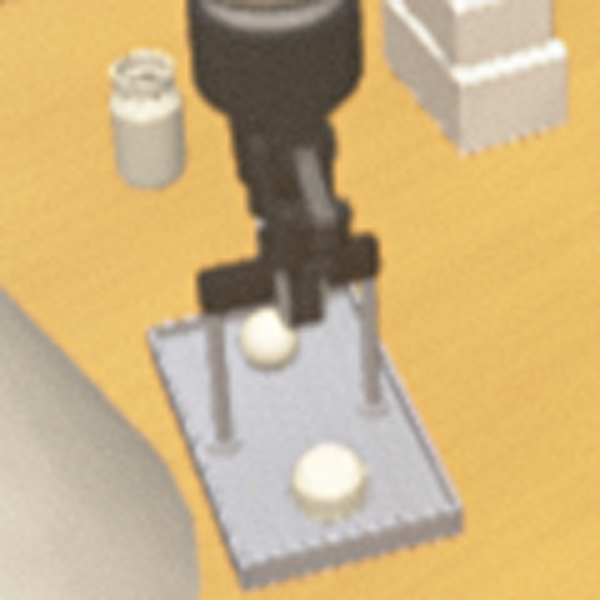

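Fingers straddle the bar near its middle at (300,285), with the ball and cap in their pockets. Closing and then lifting gently.

```bash
python3 -m handwheel '[[0,0,0,0,0,0,0.26],[0,0,0,0,0,0,0.22],[0,0,0,0,0,0,0.19],[0,0,0,0,0,0,0.16],[0,0,0,0,0,0,0.13],[0,0,0,0,0,0,0.1],[0,0,0,0,0,0,0.05],[0,0,0,0,0,0,0],[0,0,0,0,0,0,0],[0,0,0,0,0,0,0]]' 70; python3 -m handwheel '[[0,0,2,0,0,0,0],[0,0,5,0,0,0,0],[0,0,10,0,0,0,0],[0,0,15,0,0,0,0],[0,0,20,0,0,0,0],[0,0,25,0,0,0,0],[0,0,25,0,0,0,0],[0,0,25,0,0,0,0],[0,0,20,0,0,0,0],[0,0,15,0,0,0,0]]' 70
```

```text
t: 18.1
tcp_pos: [0.4613, 0.2763, 0.0845]
tool_rot: [0.829, 0.559, 0.0, 0.0]
force: [-0.7, -0.9, 4.7]
finger_gap: 0.153
gripper_force: 69.0
t: 19.35
tcp_pos: [0.461, 0.2764, 0.2482]
tool_rot: [0.829, 0.559, 0.001, 0.0]
force: [0.6, -0.0, -4.2]
finger_gap: 0.153
gripper_force: 68.3
```

```bash
python3 -m handwheel '[[0,0,14,0,0,0,0],[0,-4,8,0,0,0,0],[0,-10,4,0,0,0,0],[0,-16,0,0,0,0,0],[0,-23,0,0,0,0,0],[0,-30,0,0,0,0,0],[0,-36,0,0,0,0,0],[0,-40,0,0,0,0,0],[0,-40,0,0,0,0,0],[0,-40,0,0,0,0,0]]' 70; python3 -m handwheel '[[0,-40,0,0,0,0.5,0],[5,-40,0,0,0,1,0],[10,-38,0,0,0,1.5,0],[15,-36,0,0,0,1.5,0],[18,-33,0,0,0,1.5,0],[20,-29,0,0,0,1.5,0],[20,-24,0,0,0,1.5,0],[18,-18,0,0,0,1.5,0],[14,-12,0,0,0,1,0],[7,-6,0,0,0,1,0]]' 70
```

```text
t: 20.6
tcp_pos: [0.4601, 0.0352, 0.2718]
tool_rot: [0.829, 0.559, -0.001, -0.0]
force: [0.1, -0.1, -4.7]
finger_gap: 0.152
gripper_force: 68.3
t: 21.85
tcp_pos: [0.5874, -0.2401, 0.2711]
tool_rot: [0.764, 0.646, -0.001, -0.001]
force: [-0.6, -0.3, -3.8]
finger_gap: 0.152
gripper_force: 68.3
```

```bash
python3 - <<'E'
from h import *
for f in("top0",):
  im=cv2.imread(f"pics/{f}.png")[195:240,455:500]; h=cv2.cvtColor(im,cv2.COLOR_BGR2HSV)
  m=((h[...,2]<130)&(h[...,1]>60)|(h[...,2]<55)).astype(np.uint8)
  for c in cv2.findContours(m,0,1)[0]:
    if cv2.contourArea(c)>30: x,y,w,hh=cv2.boundingRect(c); print(x+455,y+195,w,hh,cv2.contourArea(c))
for p in((466,219),(487,212)): print([ray("top",p,z)[:2].round(3).tolist() for z in(.03,.08,.125)])
cv2.imwrite("pics/c8.png",cv2.resize(cv2.imread("pics/top0.png")[170:250,390:500],(800,582),interpolation=2))
E
```

```text
470 205 24 22 197.0
[[0.572, -0.392], [0.564, -0.377], [0.556, -0.364]]
[[0.59, -0.447], [0.581, -0.43], [0.573, -0.415]]
```

View pics/c8.png

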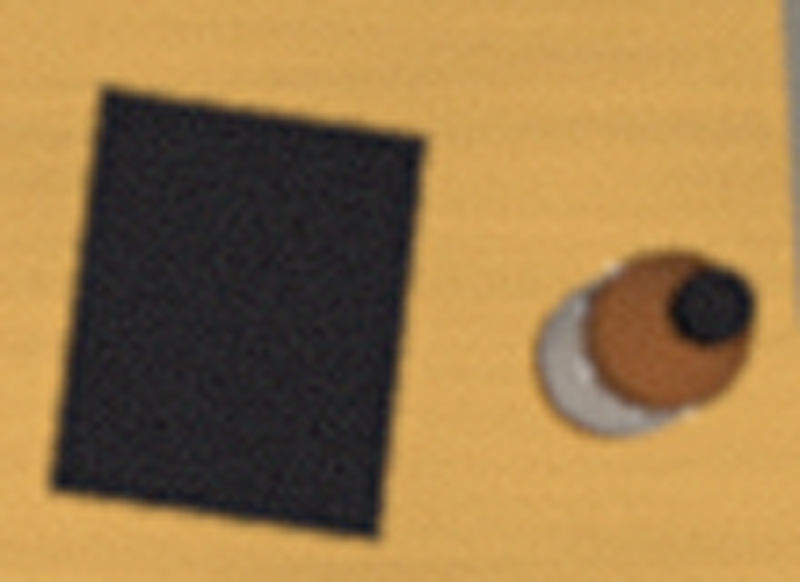

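Bottle cap at crop (712,305) puts its axis at about (.573,-.417), roughly 45 mm clear of the tray's final place. Making the final approach.

```bash
python3 -m handwheel '[[2,-8,-2,0,0,0,0],[2,-12,-6,0,0,0,0],[2,-12,-10,0,0,0,0],[0,-9,-14,0,0,0,0],[0,-4,-15,0,0,0,0],[0,0,-14,0,0,0,0],[0,0,-11,0,0,0,0],[0,0,-7,0,0,0,0],[0,0,-4,0,0,0,0],[0,0,-2,0,0,0,0]]' 70; python3 -m handwheel '[[0,0,0,0,0,0,0],[0,0,0,0,0,0,0],[0,0,0,0,0,0,0],[0,0,0,0,0,0,0],[0,0,0,0,0,0,0],[0,0,0,0,0,0,0],[0,0,0,0,0,0,0],[0,0,0,0,0,0,0],[0,0,0,0,0,0,0],[0,0,0,0,0,0,0]]' 70
python3 - <<'E'
from h import *
for n in("top","side"): cv2.imwrite(f"pics/{n}9.png",manip.snapshot(n)[:,:,::-1])
a=cv2.imread("pics/side9.png")[150:300,270:470]; b=cv2.imread("pics/top9.png")[150:300,280:480]
cv2.imwrite("pics/c9.png",np.hstack([cv2.resize(a,(400,300),interpolation=2),cv2.resize(b,(400,300),interpolation=2)]))
E
```

```text
t: 23.1
tcp_pos: [0.5943, -0.2836, 0.1874]
tool_rot: [0.763, 0.646, 0.0, 0.0]
force: [-0.5, -0.5, -3.9]
finger_gap: 0.148
gripper_force: 68.3
t: 24.35
tcp_pos: [0.594, -0.2837, 0.1873]
tool_rot: [0.763, 0.646, -0.0, -0.0]
force: [-0.4, 0.7, -3.9]
finger_gap: 0.153
gripper_force: 68.3
```

View pics/c9.png

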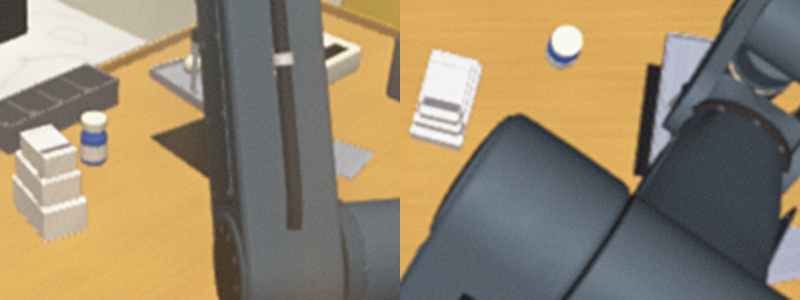

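The tray is level over the mat, with the ball in place at (190,60) and the stack intact. The arm hides the cap, but the moves were gentle. Handing in.

```bash
python3 -c "
from station import manip
print(manip.sign_off())"
```

```text
the job is handed in; nothing more can be done
None
```

I handed the job in at about 24 s: the three cartons are stacked squarely, and the gripper holds the tray level and still about 10 cm over the mat, within about 5 mm of its middle; the ball was still in place in the last picture, but the arm hid the cap, so I couldn't confirm it stayed in its pocket.

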